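Checking inlaid tool chests for binding drawers

TASK

Try the drawer of every tool chest on the bench: draw each one out as far as it will go and leave them all standing out together, then push them all fully home again. Hang each chest whose drawer bound before it was fully out by its arch handle on the two-hook stand, one chest to a hook, drawer still home; leave the chests that run freely standing upright on the bench with their drawers home. Do not knock over the jar.

Things in the scene. Friction and masses are not known exactly. Their poses are not given: they have to be found in the camera images.
- chest_a: Small inlaid tool chest of brown wood, a loose box 130 mm long (its x) x 80 mm wide (y) x 45 mm high, about 0.6 kg, drawer front on its own -x side (roughly towards the robot), with a fixed steel arch handle on top. Origin: centre of the underside, z up. It may be absent (None). All chests look alike; the drawer of some binds part way out.
- chest_a_bar (a point): Middle of the level grip bar of the arch handle of chest_a: round steel bar 10 mm thick, along the chest's x, 105 mm above the underside (60 mm above the lid, so 55 mm clear under the bar), 8 mm forward (-x) of the chest's origin; the two uprights stand 54 mm either side of this point. With the drawer home the chest balances about under it. Axes as the chest's.
- pull_a (a point): Point on the drawer pull of chest_a: an upright wooden tab 26 mm wide (chest y), 14 mm thick (x), rising from 15 to 75 mm above the bench, fixed to the drawer front. The point is on the tab's centre line 62 mm above the underside and 84 mm forward (-x) of the chest's origin when home; it moves with the drawer. Axes as the chest's.
- slide_a (a joint): How far the drawer of chest_a stands out, m: 0 fully home, 0.055 fully out (hard stop); it slides along the chest's -x with about 0.6 N of friction and stays where it is left. A drawer that binds goes easily at first and stops dead somewhere between 20 and 40 mm; pulling on only drags the chest along the bench (a few newtons).
- chest_b: Small inlaid tool chest of brown wood, a loose box 130 mm long (its x) x 80 mm wide (y) x 45 mm high, about 0.6 kg, drawer front on its own -x side (roughly towards the robot), with a fixed steel arch handle on top. Origin: centre of the underside, z up. It may be absent (None). All chests look alike; the drawer of some binds part way out.
- chest_b_bar (a point): Middle of the level grip bar of the arch handle of chest_b: round steel bar 10 mm thick, along the chest's x, 105 mm above the underside (60 mm above the lid, so 55 mm clear under the bar), 8 mm forward (-x) of the chest's origin; the two uprights stand 54 mm either side of this point. With the drawer home the chest balances about under it. Axes as the chest's.
- pull_b (a point): Point on the drawer pull of chest_b: an upright wooden tab 26 mm wide (chest y), 14 mm thick (x), rising from 15 to 75 mm above the bench, fixed to the drawer front. The point is on the tab's centre line 62 mm above the underside and 84 mm forward (-x) of the chest's origin when home; it moves with the drawer. Axes as the chest's.
- slide_b (a joint): How far the drawer of chest_b stands out, m: 0 fully home, 0.055 fully out (hard stop); it slides along the chest's -x with about 0.6 N of friction and stays where it is left. A drawer that binds goes easily at first and stops dead somewhere between 20 and 40 mm; pulling on only drags the chest along the bench (a few newtons).
- chest_c: Small inlaid tool chest of brown wood, a loose box 130 mm long (its x) x 80 mm wide (y) x 45 mm high, about 0.6 kg, drawer front on its own -x side (roughly towards the robot), with a fixed steel arch handle on top. Origin: centre of the underside, z up. It may be absent (None). All chests look alike; the drawer of some binds part way out.
- chest_c_bar (a point): Middle of the level grip bar of the arch handle of chest_c: round steel bar 10 mm thick, along the chest's x, 105 mm above the underside (60 mm above the lid, so 55 mm clear under the bar), 8 mm forward (-x) of the chest's origin; the two uprights stand 54 mm either side of this point. With the drawer home the chest balances about under it. Axes as the chest's.
- pull_c (a point): Point on the drawer pull of chest_c: an upright wooden tab 26 mm wide (chest y), 14 mm thick (x), rising from 15 to 75 mm above the bench, fixed to the drawer front. The point is on the tab's centre line 62 mm above the underside and 84 mm forward (-x) of the chest's origin when home; it moves with the drawer. Axes as the chest's.
- slide_c (a joint): How far the drawer of chest_c stands out, m: 0 fully home, 0.055 fully out (hard stop); it slides along the chest's -x with about 0.6 N of friction and stays where it is left. A drawer that binds goes easily at first and stops dead somewhere between 20 and 40 mm; pulling on only drags the chest along the bench (a few newtons).
- chest_d: Small inlaid tool chest of brown wood, a loose box 130 mm long (its x) x 80 mm wide (y) x 45 mm high, about 0.6 kg, drawer front on its own -x side (roughly towards the robot), with a fixed steel arch handle on top. Origin: centre of the underside, z up. It may be absent (None). All chests look alike; the drawer of some binds part way out.
- chest_d_bar (a point): Middle of the level grip bar of the arch handle of chest_d: round steel bar 10 mm thick, along the chest's x, 105 mm above the underside (60 mm above the lid, so 55 mm clear under the bar), 8 mm forward (-x) of the chest's origin; the two uprights stand 54 mm either side of this point. With the drawer home the chest balances about under it. Axes as the chest's.
- pull_d (a point): Point on the drawer pull of chest_d: an upright wooden tab 26 mm wide (chest y), 14 mm thick (x), rising from 15 to 75 mm above the bench, fixed to the drawer front. The point is on the tab's centre line 62 mm above the underside and 84 mm forward (-x) of the chest's origin when home; it moves with the drawer. Axes as the chest's.
- slide_d (a joint): How far the drawer of chest_d stands out, m: 0 fully home, 0.055 fully out (hard stop); it slides along the chest's -x with about 0.6 N of friction and stays where it is left. A drawer that binds goes easily at first and stops dead somewhere between 20 and 40 mm; pulling on only drags the chest along the bench (a few newtons).
- hook_1 (a point): Hook 1 of the fixed two-hook stand: point where a handle bar's centre rests, 214 mm up; stand's axes. An 8 mm rod leaves a post (24 mm wide, 233 high; face 70 mm to +x) along -x, dips under this point (rod axis 9 mm below) and turns up to a tip 22 mm further out, top 11 mm above the point. Lay the bar along y; it comes in over the tip moving +x. Hooks are 170 mm apart along y.
- hook_2 (a point): Hook 2 of the fixed two-hook stand: point where a handle bar's centre rests, 214 mm up; stand's axes. An 8 mm rod leaves a post (24 mm wide, 233 high; face 70 mm to +x) along -x, dips under this point (rod axis 9 mm below) and turns up to a tip 22 mm further out, top 11 mm above the point. Lay the bar along y; it comes in over the tip moving +x. Hooks are 170 mm apart along y.
- jar: Closed storage jar, 70 mm across, 90 mm high, standing in front of the stand; a bystander. Origin: centre of its underside.
There are look-alikes about, which are no part of the job. Leave any turquoise look-alike of the chest_b alone.

How it is judged (in metres and radians):
On the way, in this order (a step that is already met when the one before it is completed fails the run):
1. every drawer stands out as far as it goes at the same time: free ones at least 50 mm, binding ones within about 6 mm of where they bind (value of joint each of slide_a, slide_c above 0.05 m and value of joint slide_b above 0.028 m and value of joint slide_d above 0.018 m), for 0.2 s.
2. every drawer is pushed home again (within 6 mm) (value of joint each of slide_a, slide_b, slide_c, slide_d below 0.006 m), for 0.2 s.
At the end, for the whole second after the job is handed in: Binding chests hang still by the bar on a hook each (bar middle within 35 mm of the hook point, tilt under 28 degrees, drawer out under 12 mm); free-running chests stand upright on the bench, drawer within 6 mm of home (height (world z) of each of chest_a, chest_c below 0.012 m and angle between each of chest_a, chest_c's own z axis and vertical below 0.15 rad and value of joint each of slide_a, slide_c below 0.006 m and (distance between chest_b_bar and hook_1 below 0.035 m or distance between chest_b_bar and hook_2 below 0.035 m) and height (world z) of each of chest_b, chest_d above 0.06 m and angle between each of chest_b, chest_d's own z axis and vertical below 0.5 rad and value of joint each of slide_b, slide_d below 0.012 m and linear speed of each of chest_b, chest_d below 0.05 m/s and (distance between chest_d_bar and hook_1 below 0.035 m or distance between chest_d_bar and hook_2 below 0.035 m)); the robot touches nothing.
It fails at once if the jar is knocked over (angle between jar's own z axis and vertical above 0.5 rad).
Of chest_a, chest_b, chest_c, chest_d only 3 to 4 are there at a start; the rules pass over those that are not, and their reading is None.
At some moment in a run one of chest_a, chest_b, chest_c, chest_d may be knocked a few centimetres aside while the robot is not near it.
It also fails if it takes over 210 s, if anything falls off the work surface, if the arm or the gripper's body presses on something with over 40 N, if the wrist force passes 120 N, or if a joint passes its speed limit or range.

ROBOT

A 7-joint arm with a two-finger parallel gripper is mounted at the origin on the work surface. World frame = base frame: x ahead of the robot, y to its left, z up, the work surface at z = 0. Lengths are in mm, angles in degrees, forces in N, time in s.
With the tool pointing down it reaches from about 400 to 850 mm from the base axis. Payload 6.9 kg.
Tool frame: the origin (TCP) lies at the very end of the fingers, on their centre line; the grasp point (between the pads) lies behind it (arm.tcp_to_grasp is the z of the grasp point in the tool frame, in mm); z points along the fingers, y is the line along which they close (so a half turn about z gives the same grasp; the last joint's range is limited). The gripper opens to 85 mm and grips with 20 to 120 N. Pads are 22 mm wide; open, the fingers measure 114 mm over their backs; the gripper's body (76 mm by 85 mm) begins 54 mm behind the grasp point. The pads swing forward as they close: fully open they stand 13 mm farther back than shut.
Start: joints at [-71.018, 29.078, -13.613, 85.955, 7.202, 65.827, -8.869], TCP at [139.949, 609.119, 231.275] pointing down, gripper open.
Joint ranges: [-176.47, 176.47], [-13.61, 117.27], [-81.72, 77.17], [0.22, 143.17], [-87.28, 267.28], [10, 112.55], [-165.47, 165.47]. Speed limits (degrees/s): [136.94, 136.94, 180, 180, 180, 180, 180].

INTERFACE

Orientations are given as [roll, pitch, yaw] about the fixed x, y, z axes, in that order (R = Rz(yaw) Ry(pitch) Rx(roll)).
In Python, from plant import arm, cams gives the robot as it stands. The module is installed in compiled form; this text tells all that it offers.
- The arm moves only by the tool apply_moves, never from a script. Its argument "plan" is text: rows parted by semicolons, each of 7 numbers parted by spaces: the turn, a rotation vector about the tool's x, y, z in degrees, then the shift along the tool's x, y, z in mm, then the finger opening in mm, from 0 to 85.4. A call has 1 to 10 rows; each row is the pose to reach, as a shift and turn from the pose commanded when the call began, along the tool's axes at that moment; what a row does not reach only later rows make up. A row lasts 1/8 s, in which the tool goes at most 62.5 mm and 10.7 degrees, less where a joint would pass 70% of its speed; a pose out of reach is approached as far as the arm can. A call with a gripper value outside its range is refused whole. The fingers move at their own pace and stop on an object; "grip_force" is the grip in N (left out, the last holds). Time passes only in rows, so rows that repeat a pose let the fingers close. It gives the time, the measured TCP pose, the force, the opening and the grip force at its end, in the units of the state.
- arm.get_obs(): the state, without advancing time (a new reading comes with each control period).
- cams.snapshot(name): name is "side" or "top"; returns a dict with "frame" (480x640x3 uint8, blue, green, red), "mtx" (3x3 intrinsics, pixels), "R" (3x3) and "t" (3): a world point X has camera coordinates R X + t. Camera axes: x right, y down, z forward; pixel columns grow to the right and rows downward; lengths in mm; the calibration is good to about 2 mm. A picture is of the moment at which its call begins. There is no depth.
- arm.sign_off(): hands the job in; it is judged then, once.
Trained networks look in the newest picture that a camera, given by its name, has taken for a name from the list of things; names that differ only in an ending like _2 or _b are one class to them, and where a whole thing is asked for, a point or a joint stands for the part that bears it (a point fixed in the world has none). Each returns a list of dicts, best first, with "score" (0 to 1); they miss things now and then, are a little off and sometimes report something else, mostly with a low value. They report only what shows in the picture. A call takes as long as a camera call. They do not tell look-alikes from the thing itself.
- cams.find_in(thing, camera): "xyz" ([x, y, z] in mm, in world coordinates, good to about 4 mm: the middle of the surface that is visible of it).
- cams.trace(thing, camera): "mask" (480x640 bool, what is visible of it).
The state is a dict: "clock": time; "qpos": joint angles; "qd": joint speeds; "joint_torque": joint torques, N m; "tcp_pos": TCP position; "tcp_rot": TCP orientation; "ft_force": force on the tool from outside, world axes, zero at the start; "ft_torque": the same for the moment, N m; "width": finger opening in mm; "gripper_force": force on a finger pad.
Only numpy, scipy, OpenCV 4.12 (cv2) and the standard library are available. Lean on these libraries where they do the work, as an engineer would, in place of code of your own. Each camera call takes 0.05 s, during which the arm holds its last target. There are 200 camera calls.

## Working session

There is one attempt and no reset: what is moved stays moved. The work goes in short steps, Python scripts to look and compute and a tool call to move; the robot and the scene stay as the last step left them, time stands still between calls to the robot, and variables do not carry over. Pictures are saved under pics/ and viewed, at most 14 in all, crops included, and the job is handed in when it is done.

Besides the shell and the picture viewer there is one more tool, called after "Call:" as name(argument=value, ...) on one line, values as JSON. apply_moves: Moves the arm, as the interface text tells. Its arguments: {"type":"object","properties":{"plan":{"type":"string"},"grip_force":{"type":"number"}},"required":["plan"]}

```bash
mkdir -p pics
cat > h.py <<'E'
import numpy as np, cv2
from plant import arm, cams
def snap(n,save=None):
    s=cams.snapshot(n)
    if save: cv2.imwrite('pics/'+save,s['frame'])
    return s
def px(s,X):
    c=s['R']@np.array(X,float)+np.ravel(s['t']); p=s['mtx']@c; return p[:2]/p[2]
def ray(s,u,v,z):
    R=np.array(s['R']);t=np.ravel(s['t']);C=-R.T@t
    d=R.T@np.linalg.inv(s['mtx'])@np.array([u,v,1.]); return C+d*(z-C[2])/d[2]
E
python3 - <<'E'
from h import *
o=arm.get_obs(); print(o['tcp_pos'],o['tcp_rot'],arm.tcp_to_grasp,o['width'],o['ft_force'])
for n in('top','side'):
    s=snap(n,n+'1.png'); R=np.array(s['R']);print(n,(-R.T@np.ravel(s['t'])).round(),R[2].round(2))
    for th in('chest_a','chest_a_bar','pull_a','jar','hook_1'):
        for d in cams.find_in(th,n): print(n,th,round(d['score'],2),np.round(d['xyz']))
E
```

```text
[139.88255815 608.63804316 230.42488958] [-1.79898168e+02  1.74254645e-03  1.67062907e+02] -18.700000000000003 85.31148571733098 [-0.11865462 -0.07243715 -0.56376525]
top [ 224.    0. 1358.] [ 0.15 -0.   -0.99]
top chest_a 0.97 [ 570. -344.   48.]
top chest_a 0.91 [569.  66.  44.]
top chest_a 0.62 [570. -80.  50.]
top chest_a_bar 0.7 [569.  66.  45.]
top pull_a 0.63 [508. -84.  40.]
top pull_a 0.59 [ 138. -369.   47.]
top pull_a 0.54 [ 510. -334.   50.]
top pull_a 0.51 [508.  80.  44.]
top jar 0.9 [449. 220.  90.]
top jar 0.27 [ 507. -333.   48.]
top hook_1 0.87 [623. 381.  21.]
side [  -2. -601. 1065.] [ 0.36  0.52 -0.78]
side chest_a 0.95 [562. -91.  47.]
side chest_a 0.85 [ 163. -312.   42.]
side chest_a 0.68 [572.  66.  44.]
side chest_a 0.59 [ 565. -354.   43.]
side chest_a_bar 0.63 [571.  61.  45.]
side chest_a_bar 0.54 [448. 214.  68.]
side chest_a_bar 0.37 [ 566. -354.   41.]
side pull_a 0.92 [ 505. -348.   44.]
side pull_a 0.83 [502. -96.  39.]
side pull_a 0.74 [501.  69.  39.]
side pull_a 0.64 [ 140. -367.   46.]
side jar 0.77 [445. 214.  65.]
side jar 0.52 [ 502. -102.   38.]
side hook_1 0.75 [622. 378.  18.]
side hook_1 0.61 [ 504. -349.   45.]
```

View pics/top1.png

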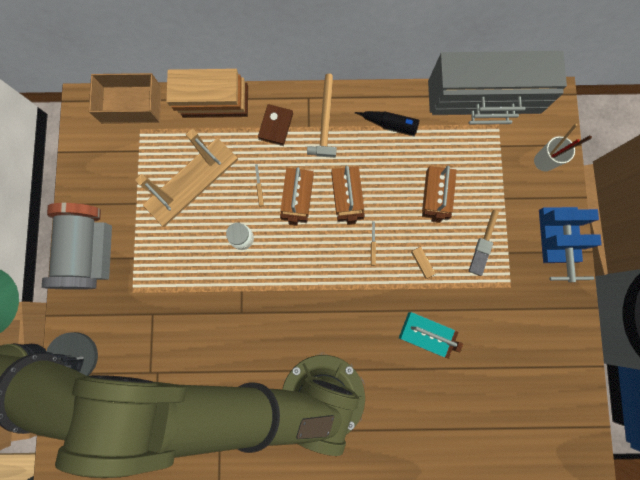

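View pics/side1.png

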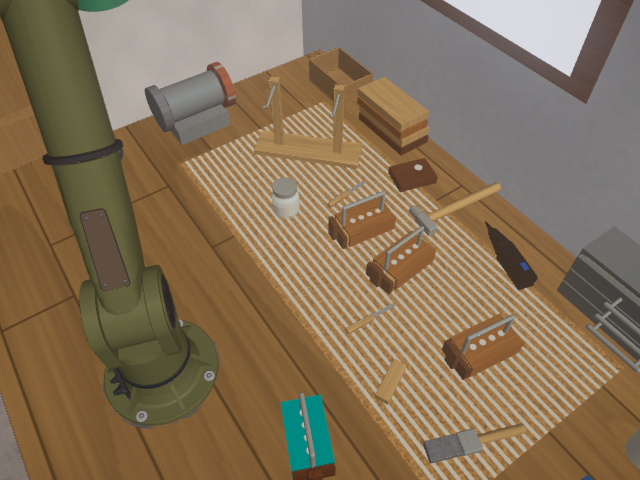

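Three brown chests show at top pixels (297,195), (347,193) and (440,192). The turquoise decoy is at (430,335), the stand at (190,180) and the jar at (240,235). I'll zoom in to get accurate poses.

Run:
```python
from h import *
t=cv2.imread('pics/top1.png'); s=cv2.imread('pics/side1.png')
f=lambda im,x,y,w,h,k:cv2.resize(im[y:y+h,x:x+w],None,fx=k,fy=k,interpolation=cv2.INTER_CUBIC)
a=f(t,270,155,200,75,4); cv2.imwrite('pics/c1.png',a)
b=f(t,130,120,120,140,4); c=f(s,240,60,140,140,4)[:560]
cv2.imwrite('pics/c2.png',cv2.resize(np.hstack([b,c[:560,:300]]),None,fx=1,fy=1))
```

```text
(no output)
```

View pics/c1.png

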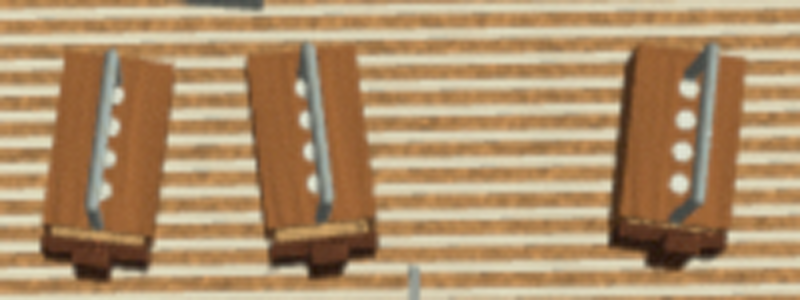

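View pics/c2.png

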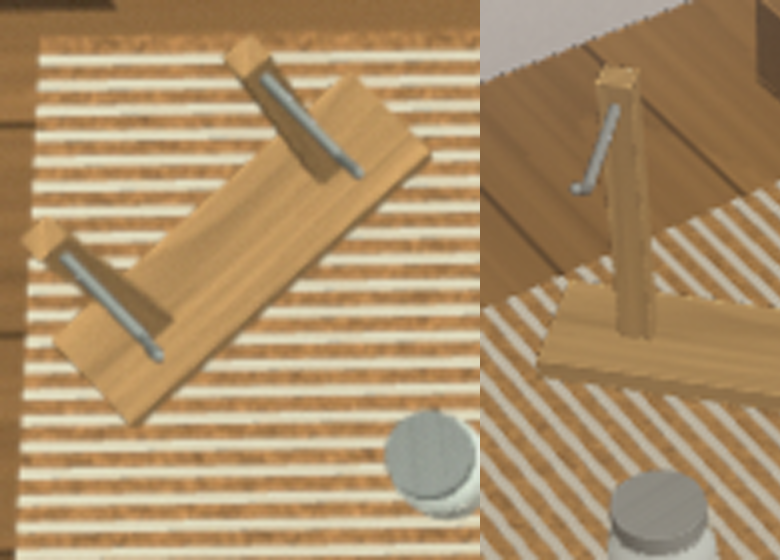

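In crop 1 the bar ends and tabs of the three chests are clear. In crop 2 the hook tips are at top pixels (219,163) and (169,208), and the post tops at (192,134) and (141,180).

Run:
```python
from h import *
s=snap('top'); S=snap('side')
c1=lambda u,v:(270+u/4-.4,155+v/4-.4)
bars=[((111,52),(93,210)),((307,45),(324,208)),((712,47),(698,203))]; tabs=[(94,262),(325,258),(669,248)]
for (f,n),t in zip(bars,tabs):
    F=ray(s,*c1(*f),107);N=ray(s,*c1(*n),107);T=ray(s,*c1(*t),75)
    d=F-N;L=np.hypot(*d[:2]);m=(F+N)/2;yaw=np.degrees(np.arctan2(d[1],d[0]));u=d[:2]/L
    print('bar mid',m[:2].round(1),'L',L.round(1),'yaw',yaw.round(1),'tab',T[:2].round(1),'pred pull',(m[:2]-76*u).round(1))
    print('  side px bar far/near',px(S,[*(m[:2]+54*u),107]).round(),px(S,[*(m[:2]-54*u),107]).round(), 'tab',px(S,[*(m[:2]-76*u),75]).round())
c2=lambda u,v:(130+u/4-.4,120+v/4-.4)
P=[ray(s,*c2(*p),233) for p in((250,57),(44,240))];K=[ray(s,*c2(*p),223) for p in((357,174),(155,354))]
for p,k in zip(P,K):
    d=p-k;print('post',p.round(1),'tip',k.round(1),np.hypot(*d[:2]).round(1),np.degrees(np.arctan2(d[1],d[0])).round(1), 'side px',px(S,p).round(),px(S,k).round())
d=P[1]-P[0];print('posts',np.hypot(*d[:2]),np.degrees(np.arctan2(d[1],d[0])))
d=K[1]-K[0];print('tips',np.hypot(*d[:2]),np.degrees(np.arctan2(d[1],d[0])))
cv2.imwrite('pics/s2.png',cv2.resize(S['frame'][60:390,240:580],None,fx=2.3,fy=1.8*1,interpolation=cv2.INTER_CUBIC)[:600])
```

```text
bar mid [576.6  68. ] L 113.3 yaw -6.7 tab [490.5  76. ] pred pull [501.1  76.8]
  side px bar far/near [382. 193.] [343. 208.] tab [335. 220.]
bar mid [577.6 -79.8] L 116.9 yaw 4.4 tab [490.9 -86.3] pred pull [501.8 -85.7]
  side px bar far/near [420. 228.] [385. 252.] tab [377. 265.]
bar mid [ 574.7 -349.6] L 112.3 yaw -8.1 tab [ 494.6 -328.3] pred pull [ 499.4 -338.9]
  side px bar far/near [511. 317.] [467. 338.] tab [455. 350.]
post [684.3 321.3 233. ] tip [609.6 254.4 223. ] 100.3 41.9 side px [338.  88.] [329. 116.]
post [566.3 446.7 233. ] tip [494.8 378.2 223. ] 99.0 43.7 side px [272.  79.] [263. 106.]
posts 172.12869845985927 133.27062547892538
tips 168.8940613763616 132.83598348413577
```

```bash
cat >> h.py <<'E'
from scipy.optimize import minimize
from scipy.spatial.transform import Rotation as Ro
def boxes(sl):
    B=[(-65,65,-40,40,0,45),(-67,51,-5,5,100,110),(-67,-57,-5,5,45,110),(41,51,-5,5,45,110),
       (-77-sl,-65-sl,-40,40,3,43),(-91-sl,-77-sl,-13,13,15,75),(-66-sl,-60,-35,35,5,40)]
    return [np.array([[a,b,c] for a in q[:2] for b in q[2:4] for c in q[4:]],float) for q in B]
def sil(s,p,K=4,z0=0):
    x,y,yaw,sl=p; c,n=np.cos(np.radians(yaw)),np.sin(np.radians(yaw)); M=np.array([[c,-n,0],[n,c,0],[0,0,1]])
    im=np.zeros((480,640),np.uint8); R=np.array(s['R']);t=np.ravel(s['t']);out=[]
    for b in boxes(sl):
        q=(R@(M@b.T+np.array([[x],[y],[z0]]))).T+t; q=q@np.array(s['mtx']).T; q=q[:,:2]/q[:,2:]
        h=cv2.convexHull(np.float32(q)); out.append(h)
        cv2.fillConvexPoly(im,np.int32(np.round(h*16)),255,cv2.LINE_AA,4)
    return im.astype(float)/255,out
def locate(guesses,names=('top','side'),save=None):
    """guesses: dict k->(x,y,yaw,sl); returns fitted"""
    views=[]
    for n in names:
        s=snap(n); views.append((s,[d for d in cams.trace('chest_a',n)]))
    res={}
    for k,g in guesses.items():
        use=[]
        for s,ms in views:
            m0,_=sil(s,g); best=None
            for d in ms:
                m=np.array(d['mask'],float); i=np.minimum(m,m0).sum()/np.maximum(m,m0).sum()
                if best is None or i>best[0]: best=(i,m)
            if best and best[0]>.25: use.append((s,cv2.GaussianBlur(best[1],(0,0),1)))
        f=lambda p:sum(np.abs(cv2.GaussianBlur(sil(s,p)[0],(0,0),1)-m).sum()/m.sum() for s,m in use)/max(1,len(use))+.02*max(0,-p[3])+.02*max(0,p[3]-56)
        r=None
        for d0 in (0,30):
            q=minimize(f,[g[0],g[1],g[2],d0],method='Nelder-Mead',options=dict(initial_simplex=[[g[0]+a,g[1]+b,g[2]+c,d0+d] for a,b,c,d in((0,0,0,0),(10,0,0,0),(0,10,0,0),(0,0,6,0),(0,0,0,15))],maxiter=160,xatol=.1,fatol=1e-4))
            if r is None or q.fun<r.fun: r=q
        res[k]=r.x; print(k,'views',len(use),'err',round(r.fun,3),'x y yaw slide',r.x.round(1))
    if save:
        ims=[]
        for s,_ in views:
            f=s['frame'].copy()
            for p in res.values():
                for h in sil(s,p)[1]: cv2.polylines(f,[np.int32(h*16)],True,(0,255,0),1,cv2.LINE_AA,4)
            ims.append(f)
        a=ims[0][140:260,260:480]; b=ims[-1][170:400,310:560]
        cv2.imwrite('pics/'+save,np.hstack([cv2.resize(a,(400,218)),np.zeros((218,0,3),np.uint8)]) if 0 else np.vstack([cv2.resize(a,(500,273),interpolation=3),cv2.resize(b,(500,460),interpolation=3)])[:600] if 0 else np.hstack([cv2.resize(a,(400,218),interpolation=3),cv2.resize(b,(400,368),interpolation=3)[:218]]) if 0 else np.vstack([cv2.resize(a,(440,240),interpolation=3),cv2.resize(b,(440,360),interpolation=3)]))
    return res
def go(xyz,yaw,roll=180,pitch=0):
    """shift/turn from measured pose to target TCP pose, in present tool axes"""
    o=arm.get_obs(); R=Ro.from_euler('xyz',o['tcp_rot'],degrees=True); T=Ro.from_euler('xyz',[roll,pitch,yaw],degrees=True)
    print('turn',(R.inv()*T).as_rotvec(degrees=True).round(1),'shift',R.inv().apply(np.array(xyz)-o['tcp_pos']).round(1))
E
sed -i '/^        cv2.imwrite(.pics/d' h.py; cat >> /dev/null
python3 - <<'E'
s=open('h.py').read()
s=s.replace("b=ims[-1][170:400,310:560]\n","b=ims[-1][170:400,310:560]\n        cv2.imwrite('pics/'+save,np.vstack([cv2.resize(a,(440,240),interpolation=3),cv2.resize(b,(440,360),interpolation=3)]))\n")
open('h.py','w').write(s)
E
time python3 - <<'E'
from h import *
r=locate({'1':(585,67,-6.7,0),'2':(585,-79,4.4,0),'3':(583,-350,-8,0)},save='o1.png')
go([500,77,200],173.3)
E
```

```text
1 views 2 err 0.079 x y yaw slide [583.5  66.8  -6.5   1.2]
2 views 2 err 0.071 x y yaw slide [585.3 -80.6   5.3   2. ]
3 views 2 err 0.065 x y yaw slide [ 5.838e+02 -3.510e+02 -7.800e+00  3.000e-01]
turn [-0.  -0.  -6.2] shift [-470.1 -438.    31.3]
real	0m5.619s
user	0m3.526s
sys	0m1.165s
```

View pics/o1.png

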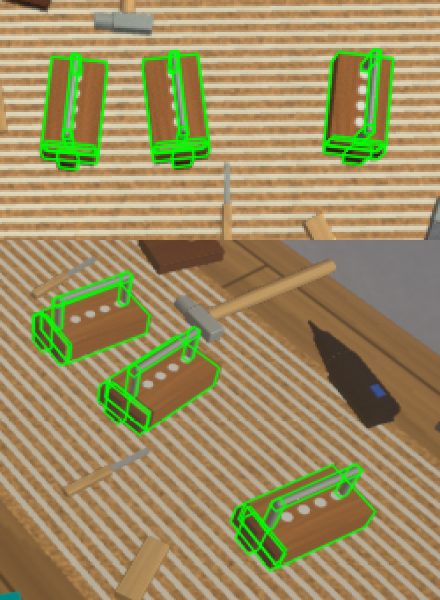

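The overlay matches all three chests in both views. I'll move above pull 1.

Call:
apply_moves(plan="0 0 -6 -470 -438 30 60;0 0 -6 -470 -438 30 60;0 0 -6 -470 -438 30 60;0 0 -6 -470 -438 30 60;0 0 -6 -470 -438 30 60;0 0 -6 -470 -438 30 60;0 0 -6 -470 -438 30 60;0 0 -6 -470 -438 30 60;0 0 -6 -470 -438 30 60;0 0 -6 -470 -438 30 60", grip_force=30)

```text
clock: 2.15
tcp_pos: [490.9, 90.4, 202.4]
tcp_rot: [180.0, 0.1, 173.1]
ft_force: [0.9, 0.8, 0.7]
width: 60.1
gripper_force: 0.0
```

```bash
python3 -c "
from h import *
print(arm.get_obs()['tcp_pos'],arm.get_obs()['ft_force']);go([498,76.5,48],173.5)"
```

```text
[490.91870438  90.37342027 202.43105607] [0.87005187 0.84327209 0.68685957]
turn [ 0.   0.1 -0.4] shift [ -8.5 -13.  154.4]
```

Call:
apply_moves(plan="0 0 0 -8 -13 50 60;0 0 0 -8 -13 100 60;0 0 0 -8 -13 100 60;0 0 0 -8 -13 100 60")

```text
clock: 2.65
tcp_pos: [496.9, 78.7, 103.5]
tcp_rot: [180.0, 0.1, 173.1]
ft_force: [-0.0, 0.4, 1.0]
width: 60.0
gripper_force: 0.0
```

```bash
python3 -c "
from h import *
print(arm.get_obs()['tcp_pos'],arm.get_obs()['ft_force']);go([498,76.5,48],173.5)"
```

```text
[496.93571967  78.70528999 103.54755237] [-0.02426089  0.4056928   0.99049272]
turn [ 0.   0.1 -0.4] shift [-1.2 -2.1 55.5]
```

Call:
apply_moves(plan="0 0 -0.5 -1 -2 30 60;0 0 -0.5 -1 -2 55 60;0 0 -0.5 -1 -2 55 60;0 0 -0.5 -1 -2 55 20;0 0 -0.5 -1 -2 55 20;0 0 -0.5 -1 -2 55 20;0 0 -0.5 -1 -2 55 20;0 0 -0.5 -1 -2 55 20", grip_force=30)

```text
clock: 3.65
tcp_pos: [498.3, 76.7, 48.8]
tcp_rot: [179.9, 0.2, 173.6]
ft_force: [-1.3, 0.7, 7.2]
width: 25.1
gripper_force: 32.6
```

Call:
apply_moves(plan="0 0 0 5 0 0 20;0 0 0 10 0 0 20;0 0 0 15 0 0 20;0 0 0 18 0 0 20;0 0 0 18 0 0 20")

```text
clock: 4.28
tcp_pos: [480.3, 78.5, 48.8]
tcp_rot: [179.9, 0.2, 173.6]
ft_force: [-0.4, 0.3, 7.7]
width: 25.3
gripper_force: 32.6
```

Call:
apply_moves(plan="0 0 0 4 0 0 20;0 0 0 8 0 0 20;0 0 0 12 0 0 20;0 0 0 16 0 0 20;0 0 0 20 0 0 20;0 0 0 24 0 0 20;0 0 0 24 0 0 20")

```text
clock: 5.15
tcp_pos: [456.2, 81.0, 48.6]
tcp_rot: [180.0, 0.2, 173.6]
ft_force: [-0.6, -0.4, 6.8]
width: 25.8
gripper_force: 32.5
```

Call:
apply_moves(plan="0 0 0 4 0 0 20;0 0 0 8 0 0 20;0 0 0 11 0 0 20;0 0 0 15 0 0 20;0 0 0 15 0 0 20")

```text
clock: 5.78
tcp_pos: [442.3, 82.8, 48.1]
tcp_rot: [179.9, 0.2, 173.6]
ft_force: [4.7, 0.5, 4.9]
width: 25.4
gripper_force: 32.2
```

```bash
python3 -c "
from h import *
o=arm.get_obs();print(o['tcp_pos'],o['ft_force'],o['tcp_rot'])
r=locate({'1':(583,67,-6.5,0)})"
```

```text
[442.26424801  82.75286418  48.08181021] [4.73010081 0.45641181 4.94520987] [179.92610912   0.23510507 173.5533999 ]
1 views 2 err 0.797 x y yaw slide [579.7  67.2  -3.1   0. ]
```

Call:
apply_moves(plan="0 0 0 0 0 0 60;0 0 0 0 0 0 60;0 0 0 0 0 -30 60;0 0 0 0 0 -70 60;0 0 0 0 0 -90 60")

```text
clock: 6.6
tcp_pos: [439.6, 82.4, 138.4]
tcp_rot: [-180.0, -0.0, 173.6]
ft_force: [0.4, -0.6, -0.3]
width: 60.4
gripper_force: 0.0
```

```bash
python3 -c "
from h import *
r=locate({'1':(583,67,-6.5,0),'2':(585,-80,5,0)})
p=r['2'];c,s=np.cos(np.radians(p[2])),np.sin(np.radians(p[2]));go([p[0]-86*c,p[1]-86*s,110],p[2]+180)"
```

```text
1 views 2 err 1.607 x y yaw slide [577.7  66.2  -3.3   0. ]
2 views 2 err 0.061 x y yaw slide [585.5 -81.4   4.8   3.1]
turn [ -0.   -0.1 -11.3] shift [ -79.1 -163.1   26.7]
```

Call:
apply_moves(plan="0 0 -11 -79 -163 0 60;0 0 -11 -79 -163 0 60;0 0 -11 -79 -163 0 60;0 0 -11 -79 -163 27 60;0 0 -11 -79 -163 27 60;0 0 -11 -79 -163 27 60")

```text
clock: 7.55
tcp_pos: [499.9, -87.3, 109.8]
tcp_rot: [180.0, -0.1, -175.3]
ft_force: [-0.2, 0.2, 0.1]
width: 60.2
gripper_force: 0.0
```

```bash
python3 -c "
from h import *
r=locate({'1':(583,67,-6.5,0)})
p=585.5,-81.4,4.8;c,s=np.cos(np.radians(p[2])),np.sin(np.radians(p[2]));go([p[0]-86*c,p[1]-86*s,48],p[2]+180)"
```

```text
1 views 1 err 0.437 x y yaw slide [525.4  72.8   1.7  -0. ]
turn [-0.   0.1 -0.2] shift [ 1.2 -0.9 62.8]
```

Call:
apply_moves(plan="0 0 0 1 -1 30 60;0 0 0 1 -1 62 60;0 0 0 1 -1 62 60;0 0 0 1 -1 62 20;0 0 0 1 -1 62 20;0 0 0 1 -1 62 20;0 0 0 1 -1 62 20;0 0 0 1 -1 62 20")

```text
clock: 8.75
tcp_pos: [500.6, -89.4, 49.5]
tcp_rot: [-180.0, 0.1, -175.4]
ft_force: [-0.5, 0.8, 7.9]
width: 25.3
gripper_force: 31.2
```

Call:
apply_moves(plan="0 0 0 5 0 0 20;0 0 0 10 0 0 20;0 0 0 15 0 0 20;0 0 0 18 0 0 20;0 0 0 18 0 0 20")

```text
clock: 9.38
tcp_pos: [483.5, -91.0, 49.1]
tcp_rot: [-180.0, 0.2, -175.4]
ft_force: [3.6, 0.6, 5.9]
width: 25.5
gripper_force: 30.7
```

Call:
apply_moves(plan="0 0 0 4 0 0 20;0 0 0 8 0 0 20;0 0 0 12 0 0 20;0 0 0 12 0 0 20")

```text
clock: 9.88
tcp_pos: [471.9, -91.9, 49.0]
tcp_rot: [-180.0, 0.3, -175.4]
ft_force: [5.2, -0.4, 5.6]
width: 25.1
gripper_force: 30.6
```

Call:
apply_moves(plan="0 0 0 4 0 0 20;0 0 0 8 0 0 20;0 0 0 12 0 0 20;0 0 0 12 0 0 20")

```text
clock: 10.38
tcp_pos: [460.0, -92.9, 49.0]
tcp_rot: [-180.0, 0.3, -175.4]
ft_force: [4.3, 0.5, 5.9]
width: 25.4
gripper_force: 30.7
```

Call:
apply_moves(plan="0 0 0 0 0 0 60;0 0 0 0 0 0 60;0 0 0 0 0 -40 60;0 0 0 -20 0 -80 60;0 0 0 60 -60 -100 60;0 0 0 60 -120 -100 60;0 0 0 60 -150 -100 60")

```text
clock: 11.25
tcp_pos: [407.8, -248.4, 148.4]
tcp_rot: [180.0, -0.1, -175.4]
ft_force: [1.1, 0.4, 1.0]
width: 59.7
gripper_force: 0.0
```

```bash
python3 -c "
from h import *
r=locate({'1':(583,67,-6.5,40),'2':(565,-82,5,25),'3':(584,-351,-7.8,0)},save='o2.png')
p=r['3'];c,s=np.cos(np.radians(p[2])),np.sin(np.radians(p[2]));go([p[0]-86*c,p[1]-86*s,110],p[2]+180)"
```

```text
1 views 2 err 0.138 x y yaw slide [572.1  68.7  -5.2  45.1]
2 views 1 err 0.06 x y yaw slide [560.6 -83.1   5.4  19.6]
3 views 2 err 0.641 x y yaw slide [ 586.9 -349.9   -9.6    0. ]
turn [ 0.  -0.1 14. ] shift [-86.6 -94.7  37.4]
```

View pics/o2.png

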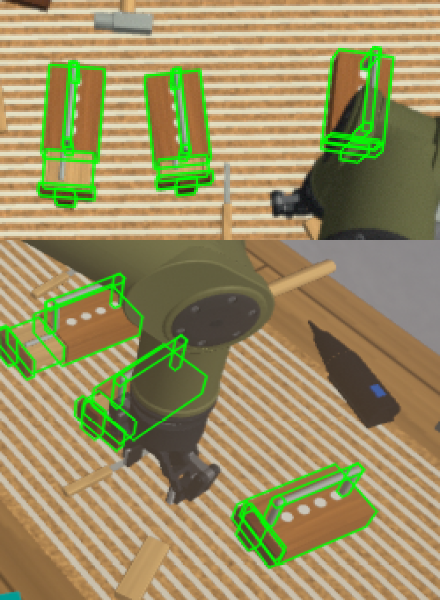

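Call:
apply_moves(plan="0 0 13 -84 -93 0 60;0 0 13 -84 -93 0 60;0 0 13 -84 -93 38 60;0 0 13 -84 -93 38 60;0 0 13 -84 -93 38 60")

```text
clock: 12.08
tcp_pos: [500.9, -331.5, 110.6]
tcp_rot: [179.9, -0.1, 171.7]
ft_force: [0.3, 0.2, 0.2]
width: 59.9
gripper_force: 0.0
```

```bash
python3 -c "
from h import *
r=locate({'1':(575,68,-6,50),'2':(560,-82,5,25)},save='o3.png')
s=snap('top'); cv2.imwrite('pics/c3.png',cv2.resize(s['frame'][160:235,270:380],None,fx=7,fy=7,interpolation=3))
p=583.8,-351,-7.8;c,s=np.cos(np.radians(p[2])),np.sin(np.radians(p[2]));go([p[0]-86*c,p[1]-86*s,48],p[2]+180)"
```

```text
1 views 2 err 0.092 x y yaw slide [576.   67.8  -5.1  49.6]
2 views 2 err 0.112 x y yaw slide [560.  -83.6   5.3  15.1]
turn [-0.   0.1 -0.6] shift [ 1.8 -6.5 63.4]
```

View pics/c3.png

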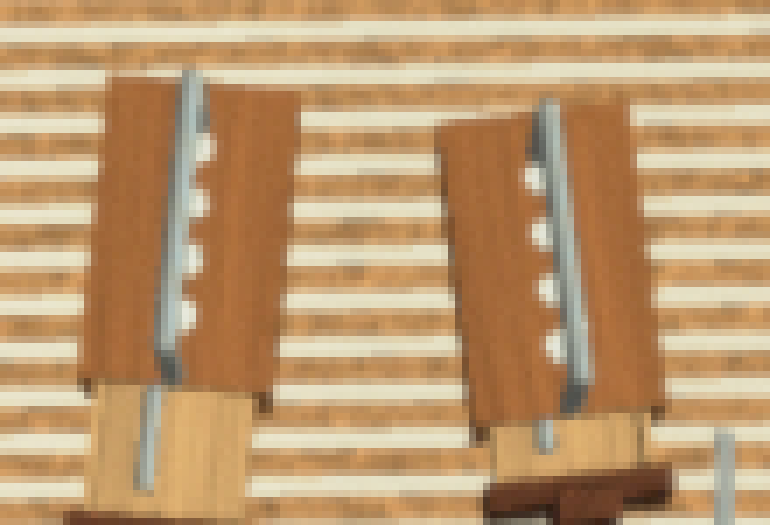

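Call:
apply_moves(plan="0 0 -0.5 2 -6.5 30 60;0 0 -0.5 2 -6.5 57 60;0 0 -0.5 2 -6.5 57 60;0 0 -0.5 2 -6.5 57 20;0 0 -0.5 2 -6.5 57 20;0 0 -0.5 2 -6.5 57 20;0 0 -0.5 2 -6.5 57 20;0 0 -0.5 2 -6.5 57 20")

```text
clock: 13.32
tcp_pos: [499.0, -339.5, 54.6]
tcp_rot: [-179.9, 0.1, 172.1]
ft_force: [0.1, 0.5, 6.7]
width: 25.0
gripper_force: 34.1
```

Call:
apply_moves(plan="0 0 0 0 0 -1 20;0 0 0 0 0 -1 20")

```text
clock: 13.58
tcp_pos: [498.3, -339.3, 54.7]
tcp_rot: [-180.0, 0.0, 172.1]
ft_force: [0.4, 0.9, 4.9]
width: 25.6
gripper_force: 33.8
```

Call:
apply_moves(plan="0 0 0 0 0 -1.5 20;0 0 0 0 0 -2.5 20;0 0 0 0 0 -2.5 20")

```text
clock: 13.95
tcp_pos: [497.6, -339.1, 56.2]
tcp_rot: [180.0, -0.1, 172.1]
ft_force: [-0.2, -0.2, -3.6]
width: 25.4
gripper_force: 32.9
```

Call:
apply_moves(plan="0 0 0 4 0 0 20;0 0 0 8 0 0 20;0 0 0 12 0 0 20;0 0 0 16 0 0 20;0 0 0 16 0 0 20")

```text
clock: 14.58
tcp_pos: [481.4, -337.0, 56.6]
tcp_rot: [180.0, -0.0, 172.0]
ft_force: [-0.1, 0.5, -2.9]
width: 25.2
gripper_force: 32.9
```

Call:
apply_moves(plan="0 0 0 4 0 0 20;0 0 0 8 0 0 20;0 0 0 12 0 0 20;0 0 0 12 0 0 20")

```text
clock: 15.08
tcp_pos: [469.6, -335.4, 56.7]
tcp_rot: [180.0, -0.0, 172.0]
ft_force: [-0.6, -0.1, -2.5]
width: 25.1
gripper_force: 33.0
```

Call:
apply_moves(plan="0 0 0 4 0 0 20;0 0 0 8 0 0 20;0 0 0 12 0 0 20;0 0 0 12 0 0 20")

```text
clock: 15.58
tcp_pos: [457.7, -333.7, 56.6]
tcp_rot: [180.0, -0.0, 172.0]
ft_force: [0.2, 0.6, -2.8]
width: 25.4
gripper_force: 33.0
```

Call:
apply_moves(plan="0 0 0 4 0 0 20;0 0 0 8 0 0 20;0 0 0 12 0 0 20;0 0 0 14 0 0 20;0 0 0 14 0 0 20")

```text
clock: 16.2
tcp_pos: [444.0, -331.8, 56.6]
tcp_rot: [180.0, -0.0, 172.0]
ft_force: [-0.4, 0.4, -4.0]
width: 25.4
gripper_force: 33.0
```

Call:
apply_moves(plan="0 0 0 3 0 0 20;0 0 0 6 0 0 20;0 0 0 6 0 0 20")

```text
clock: 16.58
tcp_pos: [438.0, -330.9, 56.6]
tcp_rot: [180.0, -0.0, 172.1]
ft_force: [-0.9, 0.7, -3.0]
width: 25.1
gripper_force: 33.0
```

Call:
apply_moves(plan="0 0 0 0 0 0 60;0 0 0 0 0 0 60;0 0 0 0 0 -40 60;0 0 0 40 0 -80 60;0 0 0 40 100 -100 60;0 0 0 40 100 -100 60;0 0 0 40 100 -100 60")

```text
clock: 17.45
tcp_pos: [413.9, -223.6, 157.8]
tcp_rot: [180.0, 0.1, 172.3]
ft_force: [-0.6, -1.6, -0.7]
width: 60.1
gripper_force: 0.0
```

```bash
python3 -c "
from h import *
r=locate({'1':(576,68,-5,50),'2':(560,-83,5,20),'3':(578,-350,-8,50)},save='o4.png')
s=snap('top'); cv2.imwrite('pics/c4.png',cv2.resize(s['frame'][160:240,270:470],None,fx=4,fy=4,interpolation=3))"
```

```text
1 views 1 err 0.059 x y yaw slide [577.9  68.4  -5.7  52.9]
2 views 1 err 0.12 x y yaw slide [560.2 -83.3   4.2  17.8]
3 views 1 err 0.066 x y yaw slide [ 555.5 -346.9   -6.5   31.4]
```

View pics/o4.png

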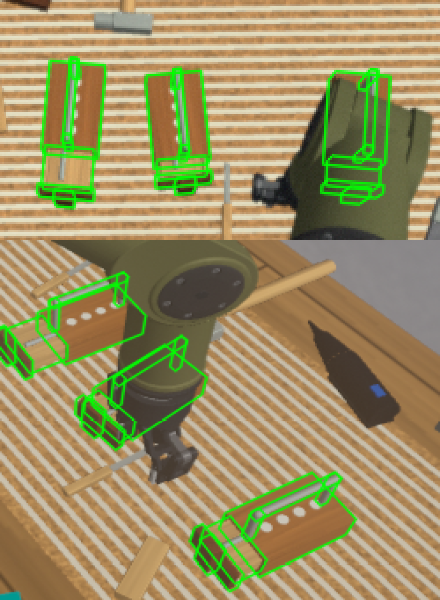

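```bash
python3 -c "
from h import *
go([458.5,-92.5,100],-175.3)"
```

```text
turn [ -0.   -0.  -12.7] shift [-26.7 140.2  56.3]
```

Call:
apply_moves(plan="0 0 -12.5 -27 140 0 60;0 0 -12.5 -27 140 0 60;0 0 -12.5 -27 140 30 60;0 0 -12.5 -27 140 60 60;0 0 -12.5 -27 140 60 60;0 0 -12.5 -27 140 60 60")

```text
clock: 18.45
tcp_pos: [459.1, -92.4, 97.1]
tcp_rot: [-180.0, 0.0, -175.5]
ft_force: [-0.1, -0.1, 0.0]
width: 60.2
gripper_force: 0.0
```

```bash
python3 -c "
from h import *
r=locate({'1':(576,68,-5,50),'3':(555.5,-347,-7,30)})
go([458.5,-92.5,53],-175.3)"
```

```text
1 views 2 err 0.807 x y yaw slide [ 5.264e+02  7.260e+01 -3.000e-01  3.000e-01]
3 views 2 err 0.062 x y yaw slide [ 552.  -346.7   -7.1   28.4]
turn [-0.   0.1 -0.2] shift [ 1.  -0.4 44.6]
```

Call:
apply_moves(plan="0 0 0 1 0 30 60;0 0 0 1 0 44 60;0 0 0 1 0 44 60;0 0 0 1 0 44 20;0 0 0 1 0 44 20;0 0 0 1 0 44 20;0 0 0 1 0 44 20;0 0 0 1 0 42 20;0 0 0 1 0 42 20")

```text
clock: 19.77
tcp_pos: [458.0, -91.6, 54.7]
tcp_rot: [-180.0, 0.0, -175.4]
ft_force: [1.9, -0.6, -3.9]
width: 25.3
gripper_force: 32.7
```

Call:
apply_moves(plan="0 0 0 3 0 0 20;0 0 0 6 0 0 20;0 0 0 9 0 0 20;0 0 0 12 0 0 20;0 0 0 15 0 0 20;0 0 0 15 0 0 20")

```text
clock: 20.52
tcp_pos: [442.2, -92.8, 54.6]
tcp_rot: [180.0, -0.1, -175.4]
ft_force: [-0.4, 0.2, -4.0]
width: 24.7
gripper_force: 32.8
```

Call:
apply_moves(plan="0 0 0 0 0 0 60;0 0 0 0 0 0 60;0 0 0 0 0 -40 60;0 0 0 10 80 -90 60;0 0 0 10 160 -90 60;0 0 0 10 160 -90 60")

```text
clock: 21.28
tcp_pos: [420.1, 68.3, 145.7]
tcp_rot: [180.0, 0.1, -175.4]
ft_force: [0.6, 0.2, 0.7]
width: 60.2
gripper_force: 0.0
```

```bash
python3 -c "
from h import *
r=locate({'1':(576,68,-5,50),'2':(546,-84,5,20),'3':(552,-347,-7,30)},save='o5.png')
go([442,82.5,100],173.6)"
```

```text
1 views 1 err 0.08 x y yaw slide [579.7  68.5  -5.9  52.3]
2 views 2 err 0.073 x y yaw slide [544.5 -84.2   5.2  17.8]
3 views 1 err 0.096 x y yaw slide [ 552.6 -347.4   -8.9   31.2]
turn [-0.   0.  11.1] shift [-23.   14.2  44.9]
```

Call:
apply_moves(plan="0 0 11 -22 14 30 60;0 0 11 -22 14 60 60;0 0 11 -22 14 90 60;0 0 11 -22 14 91 60;0 0 11 -22 14 91 60;0 0 11 -22 14 91 20;0 0 11 -22 14 91 20;0 0 11 -22 14 91 20;0 0 11 -22 14 90 20;0 0 11 -22 14 89 20")

```text
clock: 22.72
tcp_pos: [441.4, 81.7, 55.6]
tcp_rot: [180.0, 0.0, 173.6]
ft_force: [2.4, 0.3, -3.4]
width: 25.3
gripper_force: 33.4
```

Call:
apply_moves(plan="0 0 0 3 0 0 20;0 0 0 6 0 0 20;0 0 0 9 0 0 20;0 0 0 12 0 0 20;0 0 0 12 0 0 20")

```text
clock: 23.35
tcp_pos: [428.3, 83.0, 55.6]
tcp_rot: [-180.0, -0.1, 173.6]
ft_force: [-0.5, 0.3, -1.1]
width: 25.5
gripper_force: 33.5
```

Call:
apply_moves(plan="0 0 0 0 0 0 60;0 0 0 0 0 0 60;0 0 0 0 0 -40 60;0 0 0 -60 80 -90 60;0 0 0 -60 160 -90 60;0 0 0 -60 160 -90 60")

```text
clock: 24.1
tcp_pos: [507.6, 237.0, 146.6]
tcp_rot: [180.0, 0.1, 173.5]
ft_force: [1.5, -0.5, -1.2]
width: 60.0
gripper_force: 0.0
```

```bash
python3 -c "
from h import *
r=locate({'1':(570,68,-5,54),'2':(544.5,-84,5,20),'3':(552,-347,-8,30)},save='o6.png')"
```

```text
1 views 2 err 0.106 x y yaw slide [563.   69.2  -5.2  48.4]
2 views 2 err 0.105 x y yaw slide [543.2 -85.3   4.   15.9]
3 views 2 err 0.07 x y yaw slide [ 550.9 -347.    -7.5   27.6]
```

View pics/o6.png

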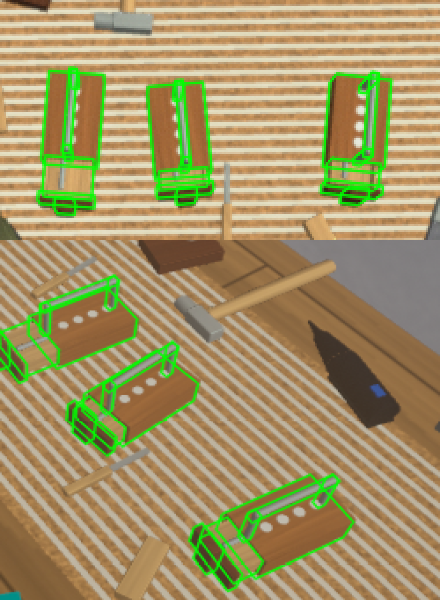

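```bash
python3 -c "
from h import *
go([400,86,130],174.5)"
```

```text
turn [-0.  -0.  -0.8] shift [  89.2 -161.    15.4]
```

Call:
apply_moves(plan="0 0 -0.8 89 -161 10 5;0 0 -0.8 89 -161 10 0;0 0 -0.8 89 -161 10 0;0 0 -0.8 89 -161 10 0;0 0 -0.8 89 -161 60 0;0 0 -0.8 89 -161 92 0;0 0 -0.8 89 -161 92 0")

```text
clock: 25.18
tcp_pos: [398.7, 84.4, 52.2]
tcp_rot: [-179.9, -0.2, 174.3]
ft_force: [-0.4, 0.1, -0.3]
width: -0.4
gripper_force: 0.0
```

```bash
python3 -c "
from h import *
print(arm.get_obs()['tcp_pos'],arm.get_obs()['width']);go([400,86,52],174.5);go([475,78.5,52],174.5)"
```

```text
[398.74203226  84.4240207   52.21375992] -0.3932111422016674
turn [-0.1 -0.2 -0.2] shift [-1.1  1.7  0.2]
turn [-0.1 -0.2 -0.2] shift [-76.5   1.7  -0.1]
```

Call:
apply_moves(plan="0 0 0 -8 1 0 0;0 0 0 -16 2 0 0;0 0 0 -24 2 0 0;0 0 0 -32 2 0 0;0 0 0 -40 2 0 0;0 0 0 -48 2 0 0;0 0 0 -56 2 0 0;0 0 0 -64 2 0 0;0 0 0 -70 2 0 0;0 0 0 -76 2 0 0")

```text
clock: 26.42
tcp_pos: [473.4, 79.6, 53.3]
tcp_rot: [-179.9, -0.3, 174.4]
ft_force: [-7.8, -0.2, 5.6]
width: -0.0
gripper_force: 4.0
```

Call:
apply_moves(plan="0 0 0 0 0 0 0;0 0 0 20 0 0 0;0 0 0 40 0 -60 0;0 0 0 50 -90 -80 0;0 0 0 60 -180 -80 0;0 0 0 60 -180 -80 0;0 0 0 60 -180 -80 0")

```text
clock: 27.3
tcp_pos: [398.1, -98.3, 134.1]
tcp_rot: [-179.9, 0.1, 173.8]
ft_force: [1.0, 0.6, 0.0]
width: -0.2
gripper_force: 0.0
```

```bash
python3 -c "
from h import *
r=locate({'1':(567,68,-5,0),'2':(544.5,-84,5,20),'3':(552,-347,-8,30)})
go([410,-95.5,52],-175.2)"
```

```text
1 views 2 err 1.115 x y yaw slide [576.6  68.   -3.2   0. ]
2 views 2 err 0.545 x y yaw slide [ 5.446e+02 -8.380e+01  4.200e+00  2.000e-01]
3 views 2 err 0.074 x y yaw slide [ 551.7 -347.1   -8.5   27. ]
turn [  0.    0.  -10.3] shift [-10.9  -2.   81.7]
```

Call:
apply_moves(plan="0 0 -10.3 -11 -2 0 0;0 0 -10.3 -11 -2 50 0;0 0 -10.3 -11 -2 82 0;0 0 -10.3 -11 -2 82 0;0 0 -10.3 -11 -2 82 0")

```text
clock: 28.12
tcp_pos: [410.1, -95.7, 52.3]
tcp_rot: [180.0, 0.0, -175.2]
ft_force: [-0.7, -0.1, 0.3]
width: -0.3
gripper_force: 0.0
```

Call:
apply_moves(plan="0 0 0 -8 0 0 0;0 0 0 -16 0 0 0;0 0 0 -24 0 0 0;0 0 0 -32 0 0 0;0 0 0 -40 0 0 0;0 0 0 -45 0 0 0;0 0 0 -49 0 0 0;0 0 0 -49 0 0 0")

```text
clock: 29.12
tcp_pos: [456.2, -92.6, 51.2]
tcp_rot: [180.0, -0.3, -175.4]
ft_force: [-5.0, -1.2, 4.3]
width: -0.1
gripper_force: 2.9
```

Call:
apply_moves(plan="0 0 0 20 0 0 0;0 0 0 40 0 -60 0;0 0 0 50 -90 -80 0;0 0 0 50 -180 -80 0;0 0 0 50 -260 -80 0;0 0 0 50 -260 -80 0;0 0 0 50 -260 -80 0")

```text
clock: 30.0
tcp_pos: [428.8, -361.1, 131.4]
tcp_rot: [-179.9, 0.0, -175.7]
ft_force: [0.0, 0.3, -0.2]
width: 0.0
gripper_force: 0.0
```

```bash
python3 -c "
from h import *
r=locate({'1':(567,68,-5,0),'2':(551,-84,5,0)})
go([404,-326,52],172)"
```

```text
1 views 2 err 0.317 x y yaw slide [574.7  67.7  -3.7   0. ]
2 views 2 err 0.096 x y yaw slide [557.8 -83.5   5.6   0. ]
turn [ 0.1 -0.  12.7] shift [23.4 29.9 79.4]
```

Call:
apply_moves(plan="0 0 12.5 23 30 0 0;0 0 12.5 23 30 0 0;0 0 12.5 23 30 50 0;0 0 12.5 23 30 79 0;0 0 12.5 23 30 79 0;0 0 12.5 23 30 79 0")

```text
clock: 30.95
tcp_pos: [405.2, -327.5, 53.7]
tcp_rot: [-180.0, 0.1, 172.3]
ft_force: [0.4, -0.9, 0.5]
width: 0.2
gripper_force: 0.0
```

Call:
apply_moves(plan="0 0 0 -8 0 0 0;0 0 0 -16 0 0 0;0 0 0 -24 0 0 0;0 0 0 -32 0 0 0;0 0 0 -40 0 0 0;0 0 0 -48 0 0 0;0 0 0 -56 0 0 0;0 0 0 -60 0 0 0;0 0 0 -64 0 0 0;0 0 0 -64 0 0 0")

```text
clock: 32.2
tcp_pos: [467.1, -336.5, 52.5]
tcp_rot: [180.0, -0.1, 172.1]
ft_force: [-3.8, 1.4, 1.5]
width: 0.2
gripper_force: 1.9
```

Call:
apply_moves(plan="0 0 0 20 0 0 0;0 0 0 40 0 -60 20;0 0 0 50 90 -120 40;0 0 0 50 150 -180 40;0 0 0 50 150 -180 40;0 0 0 50 150 -180 40")

```text
clock: 32.95
tcp_pos: [441.4, -177.8, 235.9]
tcp_rot: [180.0, 0.4, 172.5]
ft_force: [0.4, -0.8, 0.4]
width: 40.0
gripper_force: 0.0
```

```bash
python3 -c "
from h import *
r=locate({'1':(567,68,-5,0),'2':(551,-84,5,0),'3':(565,-349,-8,0)},save='o7.png')"
```

```text
1 views 2 err 0.275 x y yaw slide [ 5.744e+02  6.760e+01 -3.500e+00  1.000e-01]
2 views 2 err 0.477 x y yaw slide [556.9 -82.9   4.9  -0. ]
3 views 1 err 0.086 x y yaw slide [ 571.  -348.8   -5.8    0. ]
```

View pics/o7.png

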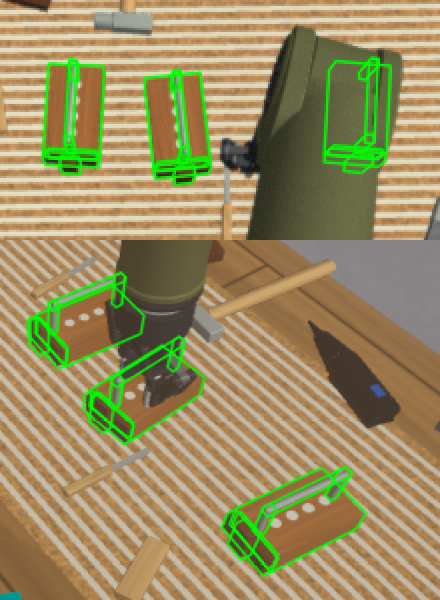

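```bash
python3 -c "
from h import *
print(arm.get_obs()['qpos'].round(0) if hasattr(arm.get_obs()['qpos'],'round') else arm.get_obs()['qpos'])
y=np.radians(5.3);u=np.array([np.cos(y),np.sin(y)]);o=np.array([557.8,-83.4]);g=o+(-8+24)*u;print(g);go([*g,170],-174.7);go([*g,88],-174.7)"
```

```text
[ 24.  16.  -5. 108.   2.  57. 100.]
[573.73159517 -81.9220706 ]
turn [ -0.   -0.  -13.2] shift [-120.6  117.9   61.7]
turn [ -0.   -0.  -13.2] shift [-120.6  117.9  143.7]
```

Call:
apply_moves(plan="0 0 -13 -121 118 30 40;0 0 -13 -121 118 60 40;0 0 -13 -121 118 80 40;0 0 -13 -121 118 80 40;0 0 -13 -121 118 80 40;0 0 -13 -121 118 80 40")

```text
clock: 33.9
tcp_pos: [573.9, -82.8, 153.2]
tcp_rot: [-179.9, 0.0, -175.0]
ft_force: [0.1, -0.5, 1.2]
width: 39.8
gripper_force: 0.0
```

```bash
python3 -c "
from h import *
r=locate({'1':(567,68,-5,0),'3':(565,-349,-8,0)})
go([573.7,-82,87],-174.7)"
```

```text
1 views 2 err 0.092 x y yaw slide [576.2  67.9  -4.5   0. ]
3 views 2 err 0.097 x y yaw slide [ 569.3 -349.2   -6.9    0. ]
turn [-0.   0.1 -0.2] shift [ 0.8 -0.3 66.7]
```

Call:
apply_moves(plan="0 0 0 1 0 30 40;0 0 0 1 0 60 40;0 0 0 1 0 66 40;0 0 0 1 0 66 40;0 0 0 1 0 66 0;0 0 0 1 0 66 0;0 0 0 1 0 66 0;0 0 0 1 0 66 0", grip_force=80)

```text
clock: 35.1
tcp_pos: [574.2, -81.2, 87.9]
tcp_rot: [-179.9, 0.1, -174.9]
ft_force: [-0.8, -1.3, 6.4]
width: 7.4
gripper_force: 78.2
```

Call:
apply_moves(plan="0 0 0 0 0 -5 0;0 0 0 0 0 -20 0;0 0 0 0 0 -40 0;0 0 0 0 0 -60 0;0 0 0 0 0 -60 0")

```text
clock: 35.72
tcp_pos: [574.4, -80.7, 148.4]
tcp_rot: [-180.0, 0.2, -174.8]
ft_force: [0.3, 1.0, -6.8]
width: 7.4
gripper_force: 78.1
```

```bash
python3 -c "
from h import *
s=snap('side'); o=arm.get_obs();print(o['ft_torque'],o['tcp_pos'])
cv2.imwrite('pics/s8.png',cv2.resize(s['frame'][130:330,300:560],None,fx=2.5,fy=2.5,interpolation=3))"
```

```text
[ 0.03513908 -0.13291667 -0.00193624] [573.67741084 -80.67039509 147.19027109]
```

View pics/s8.png

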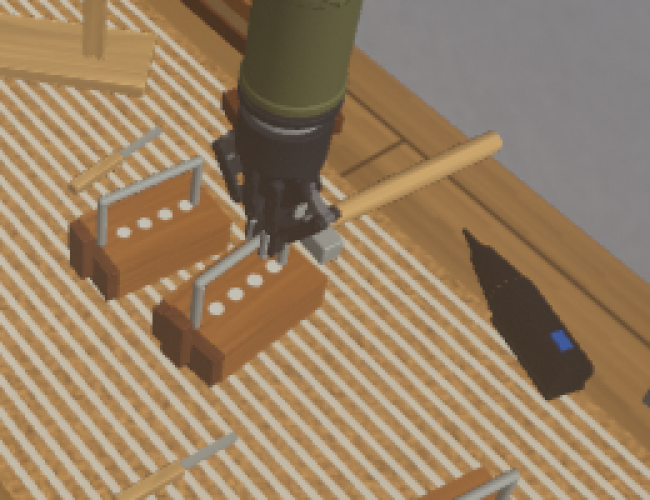

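```bash
python3 -c "
from h import *
go([456.4,316,227],133);go([522.2,377.4,227],133)"
```

```text
turn [ 0.   0.1 52.2] shift [ 81.  405.6 -80. ]
turn [ 0.   0.1 52.2] shift [  9.9 460.8 -79.9]
```

Call:
apply_moves(plan="0 0 0 0 0 -40 0;0 0 0 0 0 -80 0;0 0 6 10 40 -80 0;0 0 12 20 90 -80 0;0 0 20 30 140 -80 0;0 0 28 40 190 -80 0;0 0 36 50 240 -80 0;0 0 44 60 290 -80 0;0 0 52 70 340 -80 0;0 0 52 81 380 -80 0")

```text
clock: 37.02
tcp_pos: [456.9, 292.5, 225.4]
tcp_rot: [-179.9, -0.0, 133.2]
ft_force: [1.1, -0.6, -7.7]
width: 7.4
gripper_force: 78.9
```

```bash
python3 -c "
from h import *
o=arm.get_obs();print(o['tcp_pos'],o['tcp_rot'],o['ft_torque']);go([456.4,316,227],133)"
```

```text
[456.89784918 292.5247723  225.4186002 ] [-1.79887850e+02 -4.10302488e-02  1.33154422e+02] [-0.20406352 -0.20276229  0.05087308]
turn [-0.1 -0.   0.2] shift [17.5 15.7 -1.6]
```

Call:
apply_moves(plan="0 0 0 8 8 -1 0;0 0 0 17 16 -2 0;0 0 0 17 16 -2 0;0 0 0 17 16 -2 0")

```text
clock: 37.52
tcp_pos: [459.1, 312.3, 228.3]
tcp_rot: [-179.9, 0.0, 133.1]
ft_force: [-0.0, -0.4, -6.9]
width: 7.1
gripper_force: 78.9
```

```bash
python3 -c "
from h import *
o=arm.get_obs();print(o['tcp_pos'],o['tcp_rot']);go([522.2,377.4,227],133)
s=snap('side');t=snap('top')
f=lambda im,x,y,w,h,k:cv2.resize(im[y:y+h,x:x+w],None,fx=k,fy=k,interpolation=3)
cv2.imwrite('pics/s9.png',np.hstack([f(t['frame'],110,100,160,160,2.5),f(s['frame'],220,50,160,160,2.5)]))"
```

```text
[459.11100653 312.2987309  228.33154242] [-1.79940756e+02  4.06316391e-02  1.33059089e+02]
turn [-0.1  0.   0.1] shift [ 4.5 90.5  1.2]
```

View pics/s9.png

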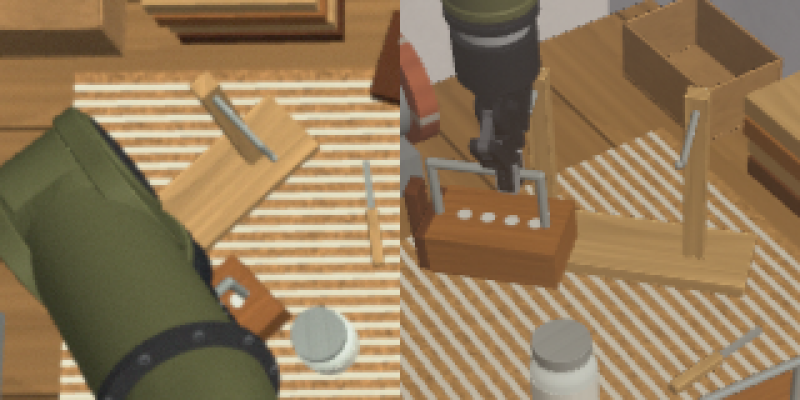

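```bash
python3 -c "
from h import *
S=snap('side');u=np.array([.683,-.730,0])
for off in(20,24,28):
  for z in(243,246):
    m=np.array([459.1,312.3,z])-off*u;print(off,z,[px(S,m+e*u).round(1) for e in(-54,54)])"
```

```text
20 243 [array([233. , 115.2]), array([277. , 121.3])]
20 246 [array([232.9, 114.1]), array([276.9, 120.3])]
24 243 [array([231.4, 114.9]), array([275.4, 121.1])]
24 246 [array([231.3, 113.9]), array([275.3, 120. ])]
28 243 [array([229.8, 114.7]), array([273.7, 120.8])]
28 246 [array([229.7, 113.7]), array([273.6, 119.8])]
```

```bash
python3 -c "
from h import *
go([524.9,374.5,227],133)"
```

```text
turn [-0.   0.   0.1] shift [ 0.1 90.3  1.6]
```

Call:
apply_moves(plan="0 0 0 0 12 1 0;0 0 0 0 25 1 0;0 0 0 0 38 1 0;0 0 0 0 50 1 0;0 0 0 0 60 1 0;0 0 0 0 70 1 0;0 0 0 0 80 1 0;0 0 0 0 90 1 0;0 0 0 0 90 1 0;0 0 0 0 90 1 0")

```text
clock: 38.92
tcp_pos: [524.0, 375.1, 227.5]
tcp_rot: [-180.0, 0.0, 133.2]
ft_force: [0.4, 0.1, -6.7]
width: 6.9
gripper_force: 78.9
```

```bash
python3 -c "
from h import *
o=arm.get_obs();print(o['tcp_pos'],o['tcp_rot']);go([524.9,374.5,197],133)
s=snap('side');t=snap('top')
f=lambda im,x,y,w,h,k:cv2.resize(im[y:y+h,x:x+w],None,fx=k,fy=k,interpolation=3)
cv2.imwrite('pics/s10.png',np.hstack([f(t['frame'],110,100,160,160,2.2),f(s['frame'],225,60,110,110,4)[:352]]))"
```

```text
[524.03753281 375.07000385 227.49694209] [-1.79957651e+02  1.27757222e-03  1.33156883e+02]
turn [-0.   0.   0.2] shift [-1.   0.3 30.5]
```

View pics/s10.png

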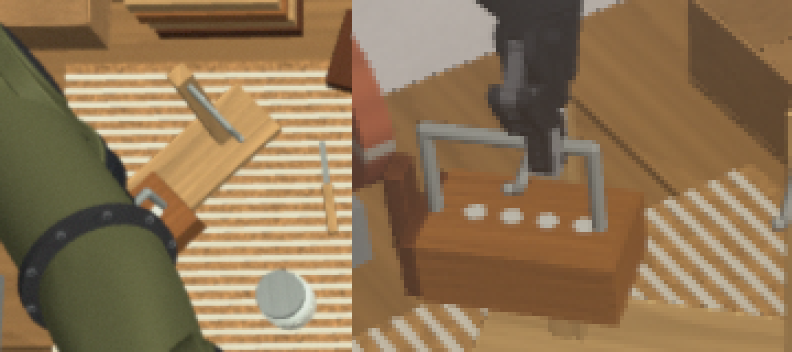

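Call:
apply_moves(plan="0 0 0 0 0 8 0;0 0 0 0 0 16 0;0 0 0 0 0 22 0;0 0 0 0 0 26 0;0 0 0 0 0 28 0;0 0 0 0 0 28 0")

```text
clock: 39.78
tcp_pos: [524.9, 376.0, 200.3]
tcp_rot: [179.9, 0.0, 133.2]
ft_force: [1.8, 1.0, -3.4]
width: 6.7
gripper_force: 79.4
```

Call:
apply_moves(plan="0 0 0 0 0 1 0;0 0 0 0 0 2 0;0 0 0 0 0 2 0")

```text
clock: 40.15
tcp_pos: [525.2, 376.1, 199.3]
tcp_rot: [179.8, 0.0, 133.2]
ft_force: [1.4, 0.9, 6.0]
width: 7.1
gripper_force: 80.3
```

Call:
apply_moves(plan="0 0 0 0 0 -1 10;0 0 0 0 0 -1 20;0 0 0 0 0 -1 34;0 0 0 0 0 -1 34;0 0 0 0 0 -10 34;0 0 0 0 0 -30 34;0 0 0 0 0 -60 34;0 0 0 0 0 -90 34;0 0 0 0 0 -90 34")

```text
clock: 41.28
tcp_pos: [525.3, 376.1, 291.0]
tcp_rot: [179.7, 0.0, 133.2]
ft_force: [0.7, 0.0, 0.2]
width: 33.8
gripper_force: 0.0
```

```bash
python3 -c "
from h import *
o=arm.get_obs();print(o['tcp_pos'],o['ft_force'])
r=locate({'3':(569,-349,-7,0),'1':(576,68,-5,0)})
y=np.radians(r['3'][2]);u=np.array([np.cos(y),np.sin(y)]);g=r['3'][:2]+(-8+27)*u;print(g);go([*g,270],180+r['3'][2])
s=snap('side');f=lambda im,x,y,w,h,k:cv2.resize(im[y:y+h,x:x+w],None,fx=k,fy=k,interpolation=3)
cv2.imwrite('pics/s11.png',f(s['frame'],215,50,140,120,4))"
```

```text
[525.27441552 376.08358533 291.03179398] [0.66892277 0.03079147 0.24105875]
3 views 2 err 0.066 x y yaw slide [ 568.8 -349.    -6.9    0. ]
1 views 2 err 0.077 x y yaw slide [576.4  67.   -5.    0. ]
[ 587.69364941 -351.29012973]
turn [ -0.1  -0.  -39.9] shift [-573.5 -450.3   17.4]
```

View pics/s11.png

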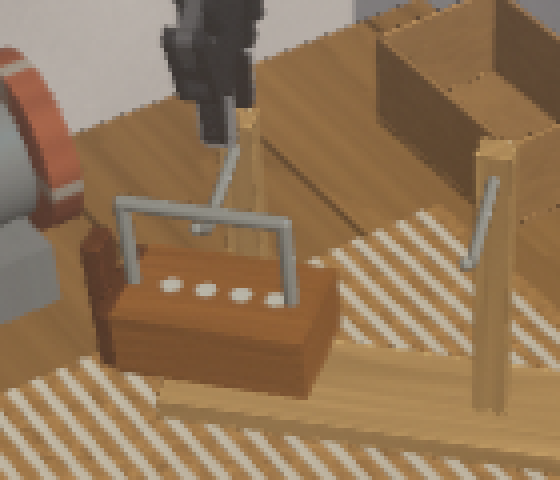

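Call:
apply_moves(plan="0 0 -5 -60 -45 0 40;0 0 -10 -120 -90 0 40;0 0 -15 -180 -135 0 40;0 0 -20 -230 -180 0 40;0 0 -25 -280 -220 0 40;0 0 -30 -330 -260 0 40;0 0 -35 -380 -300 0 40;0 0 -40 -430 -340 0 40;0 0 -40 -480 -380 0 40;0 0 -40 -520 -410 0 40")

```text
clock: 42.78
tcp_pos: [577.0, -249.2, 287.0]
tcp_rot: [180.0, -0.1, 173.2]
ft_force: [1.7, 0.9, 0.5]
width: 40.0
gripper_force: 0.0
```

```bash
python3 -c "
from h import *
go([587.7,-351.3,150],173.1)"
```

```text
turn [ 0.  -0.1  0.1] shift [ -22.9 -100.2  136.9]
```

Call:
apply_moves(plan="0 0 0 -12 -50 40 40;0 0 0 -23 -90 80 40;0 0 0 -23 -90 120 40;0 0 0 -23 -90 137 40;0 0 0 -23 -90 137 40;0 0 0 -23 -90 137 40")

```text
clock: 43.52
tcp_pos: [590.7, -339.0, 152.6]
tcp_rot: [-180.0, 0.1, 173.2]
ft_force: [-0.4, -0.6, 0.0]
width: 39.8
gripper_force: 0.0
```

```bash
python3 -c "
from h import *
r=locate({'1':(576,68,-5,0)})
go([587.7,-351.3,87],173.1)"
```

```text
1 views 2 err 0.077 x y yaw slide [576.1  68.1  -5.1   0. ]
turn [-0.1  0.1  0.1] shift [  1.2 -12.   65.2]
```

Call:
apply_moves(plan="0 0 0 1 -12 0 40;0 0 0 1 -12 30 40;0 0 0 1 -12 60 40;0 0 0 1 -12 65 40;0 0 0 1 -12 65 40;0 0 0 1 -12 65 0;0 0 0 1 -12 65 0;0 0 0 1 -12 65 0;0 0 0 1 -12 65 0")

```text
clock: 44.85
tcp_pos: [587.9, -350.9, 87.0]
tcp_rot: [-180.0, 0.1, 173.2]
ft_force: [-0.8, 2.2, 6.5]
width: 7.2
gripper_force: 78.1
```

Call:
apply_moves(plan="0 0 0 0 0 -5 0;0 0 0 0 0 -20 0;0 0 0 0 0 -60 0;0 0 0 0 0 -110 0;0 0 0 0 0 -140 0;0 0 0 0 0 -140 0;0 0 0 0 0 -140 0")

```text
clock: 45.72
tcp_pos: [586.2, -350.8, 224.0]
tcp_rot: [179.9, -0.1, 173.2]
ft_force: [-0.4, 0.2, -5.8]
width: 7.3
gripper_force: 78.5
```

```bash
python3 -c "
from h import *
o=arm.get_obs();print(o['ft_torque'],o['ft_force'],o['tcp_pos'],o['tcp_rot'])
S=snap('side');cv2.imwrite('pics/s12.png',cv2.resize(S['frame'][200:400,400:600],None,fx=3,fy=3,interpolation=3))
A=np.array([625,267.5]);u=np.array([.682,-.731]);x=np.array([.731,.682])
for off in(20,24):
  T=A+(off+3)*u;print(T,px(S,[*o['tcp_pos'][:2]-off*np.array([.993,-.12]),o['tcp_pos'][2]+17]));go([*(T-90*x),228],133)"
```

```text
[-0.00875059 -0.08482646 -0.02246246] [-0.39154699  0.20386814 -5.76393895] [ 586.23569071 -350.77686912  224.04340629] [ 1.79949811e+02 -1.40038684e-01  1.73161344e+02]
[640.686 250.687] [503.02714915 292.30639356]
turn [ 0.  -0.2 40.2] shift [ 75.4 534.8  -3.6]
[643.414 247.763] [501.27459062 293.18716018]
turn [ 0.  -0.2 40.2] shift [ 72.3 532.2  -3.6]
```

View pics/s12.png

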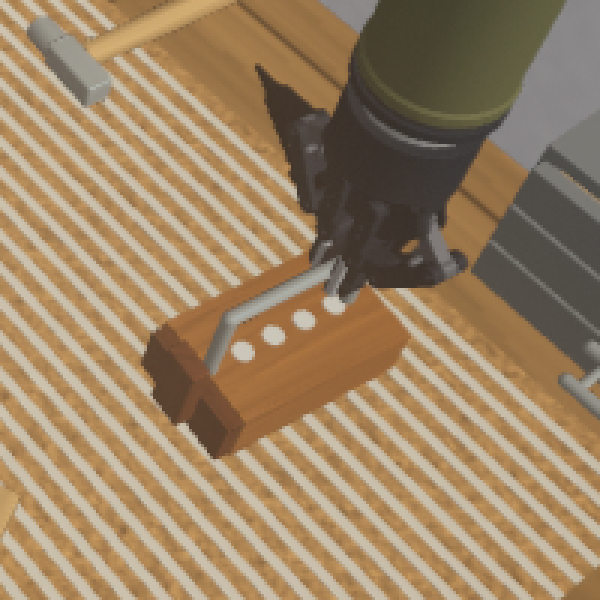

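Call:
apply_moves(plan="0 0 0 4 25 -5 0;0 0 5 10 65 -5 0;0 0 10 18 110 -5 0;0 0 16 25 155 -5 0;0 0 22 32 200 -5 0;0 0 28 38 250 -5 0;0 0 34 45 300 -5 0;0 0 40 52 345 -5 0;0 0 40 60 390 -5 0;0 0 40 66 430 -5 0")

```text
clock: 47.02
tcp_pos: [571.2, 86.5, 229.6]
tcp_rot: [-179.9, -0.1, 133.3]
ft_force: [0.8, 0.5, -5.3]
width: 7.5
gripper_force: 78.3
```

```bash
python3 -c "
from h import *
print(arm.get_obs()['tcp_pos']);go([581,182.7,228],133)"
```

```text
[571.24551239  86.51736606 229.56367678]
turn [-0.1 -0.1  0.3] shift [63.3 73.   1.6]
```

Call:
apply_moves(plan="0 0 0 20 20 1 0;0 0 0 35 35 1 0;0 0 0 50 55 1 0;0 0 0 58 67 1 0;0 0 0 58 67 1 0;0 0 0 58 67 1 0")

```text
clock: 47.78
tcp_pos: [581.9, 170.1, 229.4]
tcp_rot: [-179.9, 0.0, 133.1]
ft_force: [0.0, -0.0, -5.4]
width: 7.3
gripper_force: 78.3
```

```bash
python3 -c "
from h import *
print(arm.get_obs()['tcp_pos'],arm.get_obs()['tcp_rot']);go([646.8,244.1,228],133)
s=snap('side');cv2.imwrite('pics/s13.png',cv2.resize(s['frame'][50:200,215:415],None,fx=3,fy=3,interpolation=3))
t=np.array(arm.get_obs()['tcp_pos']);u=np.array([.682,-.731,0])
for o in(24,28): print([px(s,t+[0,0,17]-(o+e)*u).round(1) for e in(54,-54)])
"
```

```text
[581.9433978  170.13241249 229.42881382] [-1.79926071e+02  3.89678678e-02  1.33074805e+02]
turn [-0.1  0.   0.1] shift [ 9.7 97.9  1.3]
[array([307.8, 126.5]), array([353.7, 132.9])]
[array([306.1, 126.3]), array([352. , 132.7])]
```

View pics/s13.png

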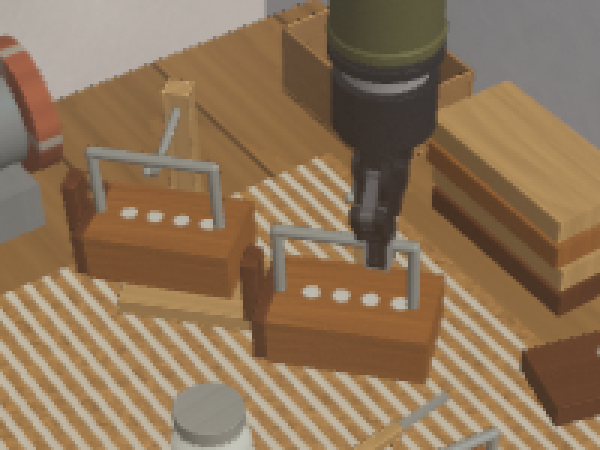

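The chest hangs level at B. The held chest is aligned with its uprights at side pixels (308,128) and (353,132). I miscounted the pictures and have viewed 16, two over the limit of 14. I'll view no more and work from numbers only.

Call:
apply_moves(plan="0 0 0 6 0 1 0;0 0 0 11.5 5 1 0;0 0 0 11.5 15 1 0;0 0 0 11.5 25 1 0;0 0 0 11.5 35 1 0;0 0 0 11.5 35 1 0")

```text
clock: 48.58
tcp_pos: [600.2, 205.0, 228.2]
tcp_rot: [180.0, -0.0, 133.2]
ft_force: [-0.7, -0.3, -5.2]
width: 7.4
gripper_force: 78.3
```

```bash
python3 -c "
from h import *
print(arm.get_obs()['tcp_pos'],arm.get_obs()['ft_force']);go([645.5,245.6,228],133)"
```

```text
[600.20934949 204.9689199  228.21081372] [-0.69365017 -0.30841793 -5.20275949]
turn [ 0.  -0.   0.2] shift [-1.4 60.8  0.2]
```

Call:
apply_moves(plan="0 0 0 -1 10 0 0;0 0 0 -1 20 0 0;0 0 0 -1 30 0 0;0 0 0 -1 40 0 0;0 0 0 -1 50 0 0;0 0 0 -1 56 0 0;0 0 0 -1 61 0 0;0 0 0 -1 61 0 0;0 0 0 -1 61 0 0")

```text
clock: 49.7
tcp_pos: [644.7, 244.8, 228.6]
tcp_rot: [-180.0, 0.0, 133.1]
ft_force: [0.4, 0.4, -5.0]
width: 7.6
gripper_force: 78.3
```

```bash
python3 -c "
from h import *
print(arm.get_obs()['tcp_pos'],arm.get_obs()['ft_force']);go([645.5,245.6,199.5],133)"
```

```text
[644.68343789 244.77891159 228.6212774 ] [ 0.3996009   0.37992452 -5.01390934]
turn [-0.   0.   0.1] shift [ 0.   1.2 29.1]
```

Call:
apply_moves(plan="0 0 0 0 1 8 0;0 0 0 0 1 16 0;0 0 0 0 1 22 0;0 0 0 0 1 26 0;0 0 0 0 1 28 0;0 0 0 0 1 28 0")

```text
clock: 50.45
tcp_pos: [645.8, 246.0, 201.0]
tcp_rot: [179.9, 0.0, 133.2]
ft_force: [0.3, 1.1, -3.8]
width: 7.5
gripper_force: 78.4
```

Call:
apply_moves(plan="0 0 0 0 0 1 0;0 0 0 0 0 2 0;0 0 0 0 0 2 0")

```text
clock: 50.82
tcp_pos: [646.1, 246.2, 199.7]
tcp_rot: [179.9, 0.0, 133.2]
ft_force: [0.8, -0.1, 3.4]
width: 7.1
gripper_force: 79.1
```

Now it's supported by the hook at the same height as before. I'll release it and rise clear.

Call:
apply_moves(plan="0 0 0 0 0 0 10;0 0 0 0 0 0 20;0 0 0 0 0 0 34;0 0 0 0 0 0 34;0 0 0 0 0 -10 34;0 0 0 0 0 -30 34;0 0 0 0 0 -60 34;0 0 0 0 0 -100 34;0 0 0 0 0 -100 34")

```text
clock: 51.95
tcp_pos: [647.0, 246.2, 303.4]
tcp_rot: [179.6, 0.2, 133.2]
ft_force: [0.9, -0.7, 0.1]
width: 33.8
gripper_force: 0.0
```

Call:
apply_moves(plan="0 0 0 0 -60 -100 34;0 0 0 0 -120 -100 34;0 0 0 -40 -180 -100 34;0 0 0 -90 -220 -100 34;0 0 0 -140 -240 -100 34;0 0 0 -190 -260 -100 34;0 0 0 -240 -280 -100 34;0 0 0 -240 -280 -100 34;0 0 0 -240 -280 -100 34")

```text
clock: 53.08
tcp_pos: [605.4, -121.1, 398.0]
tcp_rot: [-180.0, -0.1, 133.1]
ft_force: [0.4, 0.0, 0.7]
width: 34.0
gripper_force: 0.0
```

```bash
python3 -c "
from h import *
import h
f0=h.sil
o=arm.get_obs();print(o['tcp_pos'],o['ft_force'])
locate({'1':(576,68,-5,0)})
h.sil=lambda s,p,K=4,z0=0:f0(s,p,K,109)
u=np.array([.682,-.731])
r=locate({'B':(*(np.array([508.5,392])+8*u),-47,0),'A':(*(np.array([625,267.5])+13*u),-47,0)})
for k in r: print(k,'bar',r[k][:2]-8*np.array([np.cos(np.radians(r[k][2])),np.sin(np.radians(r[k][2]))]))
print([ (d['score'],np.round(d['xyz'])) for d in cams.find_in('jar','side')][:1])"
```

```text
[ 605.37424722 -121.11372981  398.00602315] [0.43724886 0.01933249 0.71319321]
1 views 2 err 0.107 x y yaw slide [577.4  66.8  -3.8   0. ]
B views 2 err 0.106 x y yaw slide [ 5.182e+02  3.890e+02 -4.790e+01  1.000e-01]
A views 2 err 0.127 x y yaw slide [636.9 260.9 -50.9   0. ]
B bar [512.80686836 394.89754595]
A bar [631.86412656 267.14925012]
[(0.72, array([447., 213.,  62.]))]
```

```bash
python3 -c "
from plant import arm
print(arm.sign_off())"
```

```text
the job is handed in; nothing more can be done
None
```

I handed the job in: three chests were on the bench, all drawers were drawn out together then pushed home, the two that bound now hang one to a hook, the free one stands on the bench drawer home, and the jar is upright; the verdict was not shown, how far each drawer was out rests on camera estimates within a few mm of the required marks, and I viewed 16 pictures, two over the 14 allowed.

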